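Dose a brass sole stud into the dish

TASK

Slide the round wooden dish along the bench, without lifting or tipping it, around the fixed sharpening stone and the fixed green foot cast until it stands centred under the drop hole at the white-marked front of the blue stud dispenser; neither the dish nor the robot may touch the stone or the cast. Then turn the dispenser's wheel by its black knob so that the brass stud, not the red one, drops through the hole into the dish. Leave dish and stud there, the red stud still in the wheel, let go, and do not disturb the hammer, pincers or jar.

Things in the scene. Friction and masses are not known exactly. Their poses are not given: they have to be found in the camera images.
- dish: loose round wooden dish, 100 mm outside diameter, 28 mm high, about 0.3 kg, with a blue-lined round cup 72 mm wide and 20 mm deep; too wide to be gripped across, wall 14 mm thick. It starts on the robot's left (+y). Origin: centre of its underside; z up.
- dispenser: blue stud dispenser, fixed. Origin: on the bench below the wheel's axis; its -x side (white tab on the rim) is the front. Square deck 120 x 120 mm centred over the origin, underside 45, top 51 mm above the bench. Below it is open from front and sides back to a supporting block (face at x = +30 mm, 100 mm wide in y, foot plate to x = +110 mm). The dish may touch the dispenser.
- drop_hole (a point): centre of the round 24 mm drop hole in the deck, at the deck's top, 51 mm above the bench and 40 mm in front (-x) of the dispenser's origin. Its axes are the dispenser's. The dish's centre belongs straight below it.
- wheel (a joint): angle of the aluminium wheel (rad): 0 at start, positive anticlockwise from above, range -1.5 to 1.5, friction about 0.06 N m, stays where left. Six upright open tubes (25 mm outside, 19 inside, tops 65 mm, just below the studs' tops,) 60 degrees apart, 40 mm from the axis, carry the studs along the deck. At 0 an empty tube is over the hole, one stud 60 degrees (1.047 rad) to either side.
- knob (a point): point on the wheel's axis inside the black knob, 94 mm above the bench. The knob is an upright bar 48 mm long (along this point's x), 14 mm thick (along its y), 32 mm high, from 76 to 108 mm above the bench. The point turns with the wheel; at wheel angle 0 its axes are the dispenser's.
- brass_stud: loose brass-coloured sole stud, 15 mm diameter, 15 mm high, 18 g, standing on the deck in one of the wheel's two tubes next to the one over the hole, on either side (it varies): turn the wheel so that this tube comes over the hole and the stud falls. Origin: centre of its underside.
- red_stud: loose red sole stud of the same size, in the tube on the other side of the hole; must stay in the wheel. Origin: centre of its underside.
- stone: fixed sharpening stone, grey, in a dark wooden holder: 110 mm (its x) by 50 mm (its y) by 36 mm high. Origin: centre of its underside. Must not be touched.
- foot_cast: fixed green child's foot cast on a cork sole: 130 mm (its x) by 60 mm (its y) at the sole, 58 mm high at the ankle (at x = +34 mm), 46 mm at the toes. Origin: centre of its underside. Must not be touched.
- pincers: loose dark steel pincers lying flat, about 165 mm along its x, 56 mm wide, 14 mm high. Leave alone. Origin: on the bench near its middle.
- jar: loose closed amber glass jar, 60 mm diameter, 75 mm high. Leave alone. Origin: centre of its underside.
- hammer: loose hammer lying along its x, 250 mm long, head at +x. Leave alone. Origin: on its underside, near the middle of its length.
Mind the look-alikes: they are no part of the job. Of the things like the dish, leave any that is turquoise; of the rest the larger one is meant.

How it is judged (in metres and radians):
On the way:
1. the dish stands under the drop hole (centres within 18 mm horizontally) while the brass stud is still in the wheel (horizontal distance between dish and drop_hole below 0.018 m and linear speed of dish below 0.01 m/s and height (world z) of brass_stud above 0.045 m), for 0.2 s.
At the end, for the whole second after the job is handed in: The brass stud lies at rest in the dish's cup, the dish stands at rest on the bench with its centre within 18 mm (horizontally) of the drop hole's, and the red stud is still in the wheel on the deck (horizontal distance between dish and drop_hole below 0.018 m and horizontal distance between brass_stud and dish below 0.036 m and height (world z) of brass_stud below 0.026 m and horizontal distance between red_stud and dispenser below 0.06 m and height (world z) of red_stud above 0.045 m and linear speed of dish below 0.01 m/s and linear speed of brass_stud below 0.02 m/s); the robot touches nothing.
It fails at once if the dish or the robot touches the sharpening stone (contact force between any of dish, the arm, the fingers and stone above 0.3 N).
It fails at once if the dish or the robot touches the foot cast (contact force between any of dish, the arm, the fingers and foot_cast above 0.3 N).
It fails at once if the dish is lifted more than 10 mm or tipped more than about 11 degrees (height (world z) of dish above 0.01 m or angle between dish's own z axis and vertical above 0.2 rad).
It fails at once if the red stud drops out of the wheel (height (world z) of red_stud below 0.035 m).
It fails at once if hammer, pincers or jar moved more than 20 mm (distance of any of hammer, pincers, jar from where it was at the start of the episode above 0.02 m).
It also fails if it takes over 72 s, if anything falls off the work surface, if the arm or the gripper's body presses on something with over 40 N, if the wrist force passes 120 N, or if a joint passes its speed limit or range.

ROBOT

A 6-joint arm with a two-finger parallel gripper is mounted at the origin on the work surface. World frame = base frame: x ahead of the robot, y to its left, z up, the work surface at z = 0. Lengths are in m, angles in degrees, forces in N, time in s.
With the tool pointing down it reaches from about 0.375 to 0.9 m from the base axis. Payload 3.1 kg.
Tool frame: the origin (TCP) lies on the centre line of the jaws, within the pads' length; the fingertips stand 25 mm ahead of it and the grasp point (between the pads) lies 6 mm ahead of it; z points along the fingers, y is the line along which they close (so a half turn about z gives the same grasp; the last joint's range is limited). The gripper opens to 87 mm and grips with 3 to 60 N. Pads are 19 mm wide; open, the fingers measure 117 mm over their backs; the gripper's body (75 mm by 190 mm) begins 51 mm behind the grasp point.
Start: joints at [54.173, 30.224, 82.088, -0, 67.689, -10.227], TCP at [0.27, 0.564, 0.248] pointing down, gripper open.
Joint ranges: [-176.69, 176.69], [-43.24, 126.21], [12.49, 139.97], [-82, 262], [0, 151.66], [-163.58, 163.58]. Speed limits (degrees/s): [159.86, 159.86, 180, 180, 180, 180].

INTERFACE

Orientations are given as a 3x3 rotation matrix whose columns are the frame's x, y, z axes.
In Python, from rig import * gives the robot as it stands.
- The arm moves only by the tool step_arm, never from a script. Its argument "steps" is a list of rows, each a list of 7 numbers: the shift along the tool's x, y, z normalised to -1 to 1, where 1 is 0.3 m, then the turn, a rotation vector about the tool's x, y, z normalised to -1 to 1, where 1 is 45 degrees, then the gripper's target within -1 to 1 (shut at 1, half-way at 0, fully open at -1). A call has 1 to 8 rows; each row is the pose to reach, as a shift and turn from the pose commanded when the call began, along the tool's axes at that moment; what a row does not reach only later rows make up. A row lasts 1/12 s, in which the tool goes at most 41.7 mm and 7.16 degrees, less where a joint would pass 70% of its speed; a pose out of reach is approached as far as the arm can. A call with a number of a shift or a turn outside -1 to 1 is refused whole. A call with a gripper value outside its range is refused whole. The fingers move at their own pace and stop on an object; the grip force is fixed at half the most. Time passes only in rows, so rows that repeat a pose let the fingers close. It gives the time, the measured TCP pose, the force, the opening and the grip force at its end, in the units of the state.
- read_state(): the state, without advancing time (a new reading comes with each control period).
- capture(name): name is "scene" or "top"; returns a dict with "image" (400x640x3 uint8, red, green, blue), "vertical_fov" (degrees; the focal length in pixels is half the picture's height over the tangent of half this angle, whatever the lens; pixels are square), "cx", "cy" (the principal point, pixels), "world_from_camera" (4x4, takes a point from camera to world coordinates). Camera axes: x right, y down, z forward; pixel columns grow to the right and rows downward; lengths in m; the calibration is good to about 2 mm. A picture is of the moment at which its call begins. There is no depth.
- hand_in(): hands the job in; it is judged then, once.
The state is a dict: "time_s": time; "joint_positions": joint angles; "qvel": joint speeds; "tau": joint torques, N m; "position": TCP position; "tcp_rot": TCP orientation; "force": force on the tool from outside, world axes, zero at the start; "moment": the same for the moment, N m; "opening": opening from 0.0 (shut) to 1.0 (fully open); "grasp_force": force on a finger pad.
Only numpy, scipy, OpenCV 4.12 (cv2) and the standard library are available. Lean on these libraries where they do the work, as an engineer would, in place of code of your own. Each camera call takes 0.05 s, during which the arm holds its last target. There are 200 camera calls.

## Working session

There is one attempt and no reset: what is moved stays moved. The work goes in short steps, Python scripts to look and compute and a tool call to move; the robot and the scene stay as the last step left them, time stands still between calls to the robot, and variables do not carry over. Pictures are saved under pics/ and viewed, at most 10 in all, crops included, and the job is handed in when it is done.

Besides the shell and the picture viewer there is one more tool, called after "Emit:" as name(argument=value, ...) on one line, values as JSON. step_arm: Moves the arm, as the interface text tells. Scaled input: -1 to 1 covers 0.3 m each way for a shift and 45 degrees each way for a turn. Its arguments: {"type":"object","properties":{"steps":{"type":"array"}},"required":["steps"]}

```bash
mkdir -p pics; cat > h.py <<'E'
from rig import *
import numpy as np, cv2
def cam(n):
    c=capture(n); im=c["image"]; f=im.shape[0]/2/np.tan(np.radians(c["vertical_fov"])/2)
    return c,im,f
def px2w(c,f,u,v,z):
    T=np.array(c["world_from_camera"]); d=T[:3,:3]@np.array([(u-c["cx"])/f,(v-c["cy"])/f,1]); o=T[:3,3]
    return o+d*(z-o[2])/d[2]
def w2px(c,f,p):
    T=np.linalg.inv(np.array(c["world_from_camera"])); q=T[:3,:3]@np.array(p)+T[:3,3]
    return q[0]/q[2]*f+c["cx"],q[1]/q[2]*f+c["cy"]
def save(im,name): cv2.imwrite("pics/"+name,cv2.cvtColor(im,cv2.COLOR_RGB2BGR))
E
python3 - <<'E'
from h import *
for n in("top","scene"):
    c,im,f=cam(n); save(im,n+"0.png"); print(n,f,c["cx"],c["cy"],np.round(c["world_from_camera"],3).tolist())
s=read_state(); print(s["position"],np.round(s["tcp_rot"],3).tolist(),s["force"])
E
```

```text
top 429.13870679723084 321.08443783840823 199.6666579919716 [[0.025, -0.984, 0.177, 0.324], [-1.0, -0.024, 0.005, 0.027], [-0.001, -0.178, -0.984, 1.193], [0.0, 0.0, 0.0, 1.0]]
scene 418.32157781320194 324.91453222512115 198.38953252424102 [[-0.853, 0.393, -0.345, 1.046], [0.523, 0.641, -0.562, 0.862], [0.0, -0.66, -0.752, 1.186], [0.0, 0.0, 0.0, 1.0]]
[0.26966715 0.56316982 0.2466904 ] [[-0.902, 0.432, -0.001], [0.432, 0.902, -0.002], [0.0, -0.002, -1.0]] [ 0.28774698  0.17444894 -0.16776765]
```

View pics/top0.png

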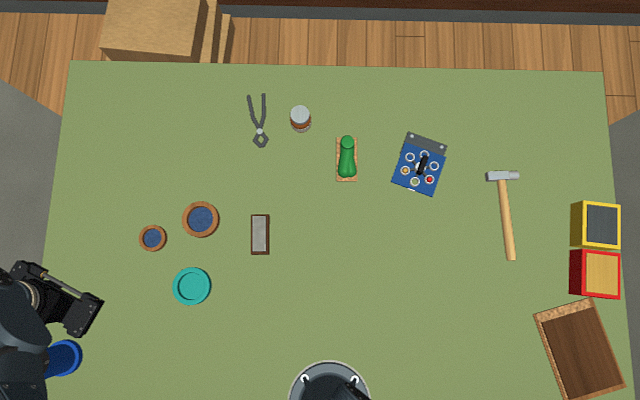

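View pics/scene0.png

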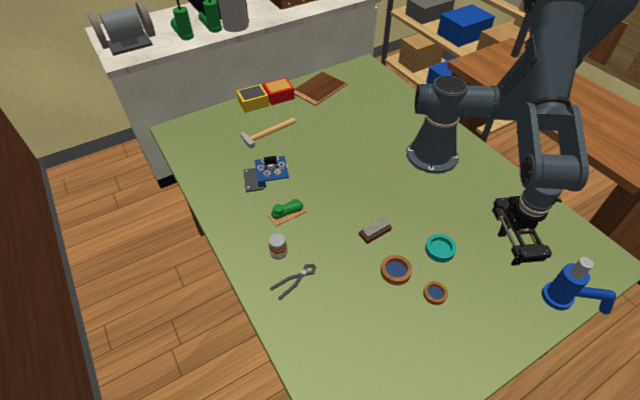

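Look-alikes in the top view: large wooden dish (200,219), small wooden dish (152,238) and turquoise dish (192,286). I choose the large wooden one. The other objects are the stone (260,234), cast (347,158) and dispenser (420,165). I'll check these in close crops.

```bash
python3 - <<'E'
import cv2
im=cv2.imread("pics/top0.png")
cv2.imwrite("pics/c1.png",cv2.resize(im[125:275,130:290],None,fx=4,fy=4,interpolation=cv2.INTER_CUBIC)[:600])
cv2.imwrite("pics/c2.png",cv2.resize(im[115:215,325:458],None,fx=6,fy=6,interpolation=cv2.INTER_CUBIC))
E
```

```text
(no output)
```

View pics/c1.png

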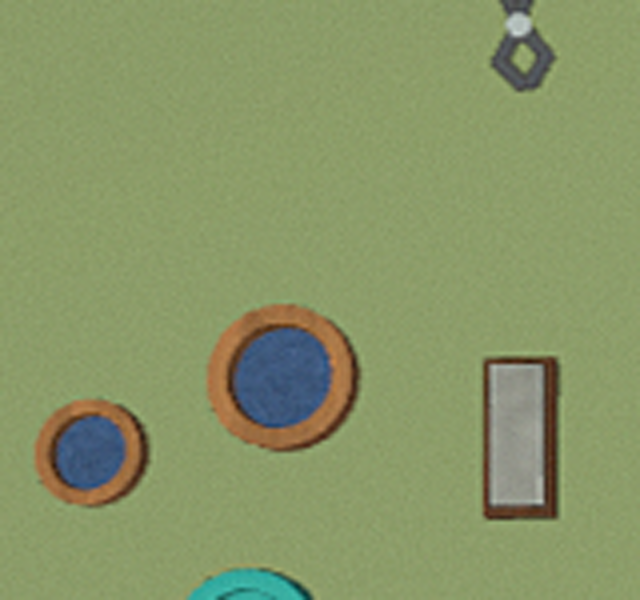

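View pics/c2.png

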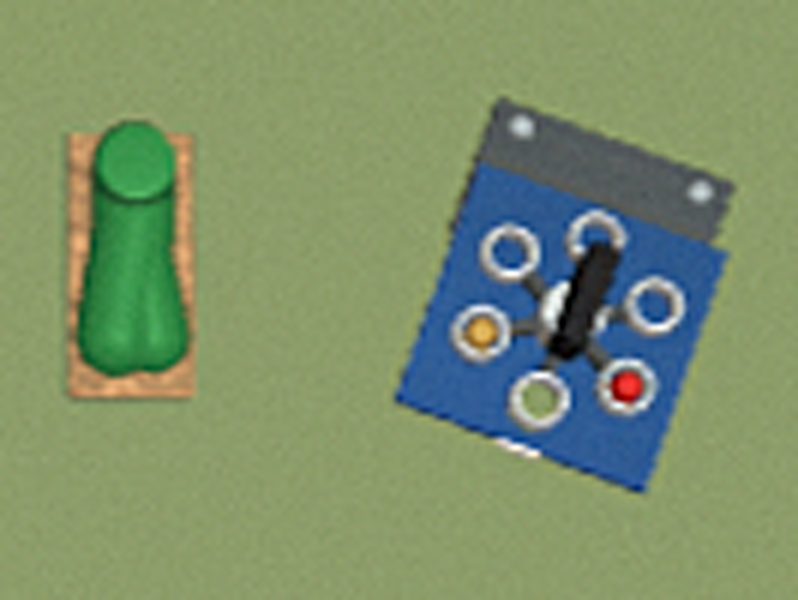

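```bash
python3 - <<'E'
from h import *
c,im,f=cam("top")
P=lambda u,v,z,s,ox,oy:px2w(c,f,(u+.5)/s-.5+ox,(v+.5)/s-.5+oy,z)[:2].round(4)
a=(4,130,125);b=(6,325,115)
print("dish",P(281,377,.028,*a),"small",P(90,452,.02,*a))
print("stone",[P(u,v,.036,*a) for u,v in((485,358),(549,358),(549,518),(485,518))])
print("cast sole",[P(u,v,.01,*b) for u,v in((69,132),(195,132),(195,397),(69,397))])
print("axis",P(568.5,318.5,.065,*b),"tube0",P(540,400,.065,*b),"opp",P(597,238,.065,*b))
k=[P(u,v,.051,*b) for u,v in((397,403),(643,492),(727,252),(483,163))];print("deck",k,np.mean(k,0))
print("pinc tip",px2w(c,f,262,148,.0)[:2],"jar",px2w(c,f,300,115,.075)[:2], "turq",px2w(c,f,192,286,.02)[:2],"hammer",px2w(c,f,505,175,.02)[:2])
E
```

```text
dish [0.4722 0.3637] small [0.4184 0.4927]
stone [array([0.4876, 0.2234]), array([0.4887, 0.1799]), array([0.3806, 0.1748]), array([0.3795, 0.2176])]
cast sole [array([ 0.7225, -0.0052]), array([ 0.7239, -0.0656]), array([ 0.5938, -0.0669]), array([ 0.5923, -0.0076])]
axis [ 0.6216 -0.2306] tube0 [ 0.5836 -0.2172] opp [ 0.6596 -0.2441]
deck [array([ 0.5838, -0.1553]), array([ 0.5454, -0.2661]), array([ 0.6585, -0.307 ]), array([ 0.6984, -0.1955])] [ 0.621525 -0.230975]
pinc tip [0.68619026 0.20777052] jar [0.75996537 0.09675384] turq [0.2915886  0.37350262] hammer [ 0.6181703  -0.48082745]
```

The crops show the chosen dish rim centred at (200,219), the brass stud left of the hole and the red stud right of it. So the wheel must turn +60° (anticlockwise).

Plan:
1. Grip the dish's wall on its +y side and drag it flat past the stone at x≈0.56.
2. Pass the cast at x≈0.52, then release in front of the dispenser.
3. Push the dish home from the front with the fingers as a cradle.

Emit:
step_arm(steps=[[-0.833,-0.181,0.333,0,0,-0.569,-1],[-0.833,-0.181,0.333,0,0,-0.569,-1],[-0.833,-0.181,0.333,0,0,-0.569,-1],[-0.833,-0.181,0.333,0,0,-0.569,-1],[-0.833,-0.181,0.333,0,0,-0.569,-1],[-0.833,-0.181,0.333,0,0,-0.569,-1],[-0.833,-0.181,0.333,0,0,-0.569,-1],[-0.833,-0.181,0.333,0,0,-0.569,-1]])

```text
time_s: 0.82
position: [0.4757, 0.4025, 0.1449]
tcp_rot: [[-1.0, 0.006, -0.001], [0.006, 1.0, -0.003], [0.001, -0.003, -1.0]]
force: [0.3, -0.2, -0.3]
opening: 0.999
grasp_force: 0.0
```

Emit:
step_arm(steps=[[0,0,0,0,0,0,-1],[0,0,0.1,0,0,0,-1],[0,0,0.2,0,0,0,-1],[0,0,0.25,0,0,0,-1],[0,0,0.25,0,0,0,-1],[0,0,0.25,0,0,0,-1],[0,0,0.25,0,0,0,-1]])

```text
time_s: 1.4
position: [0.472, 0.408, 0.074]
tcp_rot: [[-1.0, -0.001, 0.002], [-0.001, 1.0, 0.001], [-0.002, 0.001, -1.0]]
force: [0.3, 0.2, -0.6]
opening: 1.0
grasp_force: 0.0
```

```bash
python3 - <<'E'
from h import *
s=read_state(); print(s["position"])
c,im,f=cam("top"); a=im[140:300,120:320]; c2,i2,f2=cam("scene"); b=i2[190:320,330:480]
a=cv2.resize(a,(400,320),interpolation=cv2.INTER_CUBIC); b=cv2.resize(b,(369,320),interpolation=cv2.INTER_CUBIC)
save(np.hstack([a,b]),"d1.png")
E
```

```text
[0.47203357 0.40796034 0.07400875]
```

View pics/d1.png

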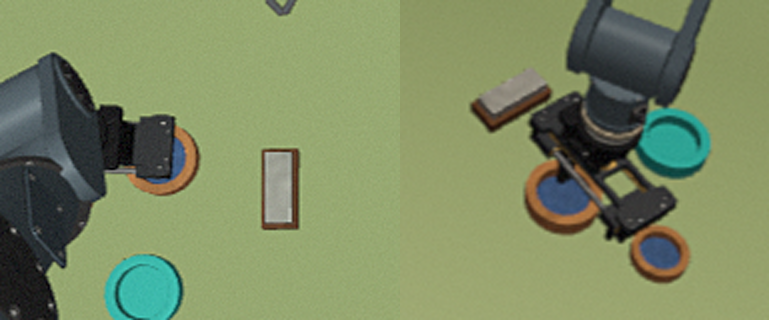

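The view shows one finger over the cup and the other outside the large dish's +y wall, clear of the small dish. I'll go down and close.

Emit:
step_arm(steps=[[0,0,0.05,0,0,0,-1],[0,0,0.1,0,0,0,-1],[0,0,0.117,0,0,0,-1],[0,0,0.117,0,0,0,-1],[0,0,0.117,0,0,0,0.4],[0,0,0.117,0,0,0,0.8],[0,0,0.117,0,0,0,1],[0,0,0.117,0,0,0,1]])

```text
time_s: 2.17
position: [0.4724, 0.407, 0.0384]
tcp_rot: [[-1.0, -0.0, 0.001], [-0.0, 1.0, 0.001], [-0.001, 0.001, -1.0]]
force: [-0.4, -0.3, -0.6]
opening: 0.781
grasp_force: 0.0
```

Emit:
step_arm(steps=[[0,0,0,0,0,0,1],[0,0,0,0,0,0,1],[0,0,0,0,0,0,1],[0,0,0,0,0,0,1],[0,0,0,0,0,0,1],[0,0,0,0,0,0,1]])

```text
time_s: 2.67
position: [0.4719, 0.4066, 0.0375]
tcp_rot: [[-1.0, -0.0, -0.0], [-0.0, 1.0, -0.0], [0.0, -0.0, -1.0]]
force: [0.2, 1.3, -0.7]
opening: 0.329
grasp_force: 0.0
```

Emit:
step_arm(steps=[[0,0,0,0,0,0,1],[0,0,0,0,0,0,1],[0,0,0,0,0,0,1],[0,0,0,0,0,0,1],[0,0,0,0,0,0,1],[0,0,0,0,0,0,1]])

```text
time_s: 3.17
position: [0.472, 0.4068, 0.0375]
tcp_rot: [[-1.0, -0.0, 0.0], [-0.0, 1.0, 0.0], [-0.0, 0.0, -1.0]]
force: [0.8, 0.2, -1.2]
opening: 0.164
grasp_force: 30.5
```

Emit:
step_arm(steps=[[-0.03,-0.04,0,0,0,0,1],[-0.07,-0.1,0,0,0,0,1],[-0.12,-0.16,0,0,0,0,1],[-0.17,-0.23,0,0,0,0,1],[-0.22,-0.3,0,0,0,0,1],[-0.27,-0.37,0,0,0,0,1],[-0.31,-0.41,0,0,0,0,1],[-0.32,-0.43,0,0,0,0,1]])

```text
time_s: 3.83
position: [0.5704, 0.2758, 0.0376]
tcp_rot: [[-1.0, 0.002, 0.002], [0.002, 1.0, 0.0], [-0.002, 0.0, -1.0]]
force: [0.3, 0.4, -2.0]
opening: 0.161
grasp_force: 30.9
```

Emit:
step_arm(steps=[[0,-0.04,0,0,0,0,1],[0.01,-0.1,0,0,0,0,1],[0.02,-0.17,0,0,0,0,1],[0.03,-0.24,0,0,0,0,1],[0.045,-0.31,0,0,0,0,1],[0.06,-0.38,0,0,0,0,1],[0.07,-0.43,0,0,0,0,1],[0.07,-0.45,0,0,0,0,1]])

```text
time_s: 4.5
position: [0.5451, 0.1415, 0.0375]
tcp_rot: [[-1.0, 0.0, -0.003], [0.0, 1.0, -0.0], [0.003, -0.0, -1.0]]
force: [-0.3, 1.1, -1.9]
opening: 0.158
grasp_force: 30.8
```

```bash
python3 - <<'E'
from h import *
print(read_state()["position"])
c,im,f=cam("top"); save(cv2.resize(im[100:260,230:460],None,fx=3,fy=3,interpolation=cv2.INTER_CUBIC),"e1.png")
E
```

```text
[0.54505987 0.14154265 0.03751735]
```

View pics/e1.png

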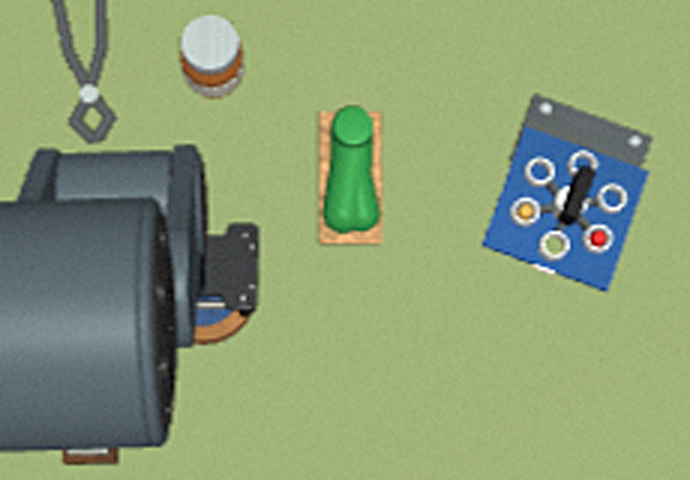

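The dish is still gripped and is between stone and cast, with its edge at (200–250,320–343) in the crop. I continue past the cast.

Emit:
step_arm(steps=[[0.02,-0.04,0,0,0,0,1],[0.04,-0.1,0,0,0,0,1],[0.06,-0.17,0,0,0,0,1],[0.08,-0.25,0,0,0,0,1],[0.1,-0.33,0,0,0,0,1],[0.11,-0.42,0,0,0,0,1],[0.115,-0.48,0,0,0,0,1],[0.115,-0.5,0,0,0,0,1]])

```text
time_s: 5.22
position: [0.512, -0.009, 0.0375]
tcp_rot: [[-1.0, 0.001, -0.001], [0.001, 1.0, -0.0], [0.001, -0.0, -1.0]]
force: [0.2, 0.5, -1.1]
opening: 0.159
grasp_force: 30.8
```

Emit:
step_arm(steps=[[0.01,-0.04,0,0,0,0,1],[0.03,-0.1,0,0,0,0,1],[0.05,-0.16,0,0,0,0,1],[0.08,-0.23,0,0,0,0,1],[0.11,-0.3,0,0,0,0,1],[0.13,-0.37,0,0,0,0,1],[0.145,-0.41,0,0,0,0,1],[0.15,-0.43,0,0,0,0,1]])

```text
time_s: 5.88
position: [0.467, -0.1371, 0.0375]
tcp_rot: [[-1.0, 0.0, -0.0], [0.0, 1.0, 0.0], [0.0, 0.0, -1.0]]
force: [0.7, 1.5, -1.6]
opening: 0.158
grasp_force: 30.8
```

Emit:
step_arm(steps=[[0,0,0,0,0,0,1],[0,0,0,0,0,0,-0.2],[0,0,0,0,0,0,-0.2],[0,0,0,0,0,0,-0.2],[0,0,0,0,0,0,-0.2],[0,0,0,0,0,0,-0.2],[0,0,0,0,0,0,-0.2],[0,0,0,0,0,0,-0.2]])

```text
time_s: 6.55
position: [0.4676, -0.1361, 0.0376]
tcp_rot: [[-1.0, -0.001, 0.0], [-0.001, 1.0, -0.0], [-0.0, -0.0, -1.0]]
force: [-0.1, 0.6, -0.5]
opening: 0.567
grasp_force: 0.0
```

Emit:
step_arm(steps=[[0,0,-0.06,0,0,0,-0.2],[0,0,-0.14,0,0,0,-0.2],[0,0,-0.2,0,0,0,-0.2],[0.1,-0.03,-0.2,0,0,0.16,-0.2],[0.204,-0.07,-0.2,0,0,0.3,-0.2],[0.204,-0.07,-0.2,0,0,0.433,-0.2],[0.204,-0.07,-0.2,0,0,0.433,-0.2],[0.204,-0.07,-0.2,0,0,0.433,-0.2]])

```text
time_s: 7.22
position: [0.4067, -0.1578, 0.0977]
tcp_rot: [[-0.943, 0.332, 0.001], [0.332, 0.943, -0.001], [-0.001, -0.0, -1.0]]
force: [0.3, -0.0, -0.7]
opening: 0.601
grasp_force: 0.0
```

```bash
python3 - <<'E'
from h import *
print(read_state()["position"])
c,im,f=cam("top"); c2,i2,f2=cam("scene")
a=cv2.resize(im[120:260,340:480],(420,420),interpolation=cv2.INTER_CUBIC)
b=cv2.resize(i2[130:250,230:350],(360,360),interpolation=cv2.INTER_CUBIC)
b=np.vstack([b,np.zeros((60,360,3),np.uint8)])
save(np.hstack([a,b]),"f1.png")
E
```

```text
[ 0.40671131 -0.1578062   0.09773313]
```

View pics/f1.png

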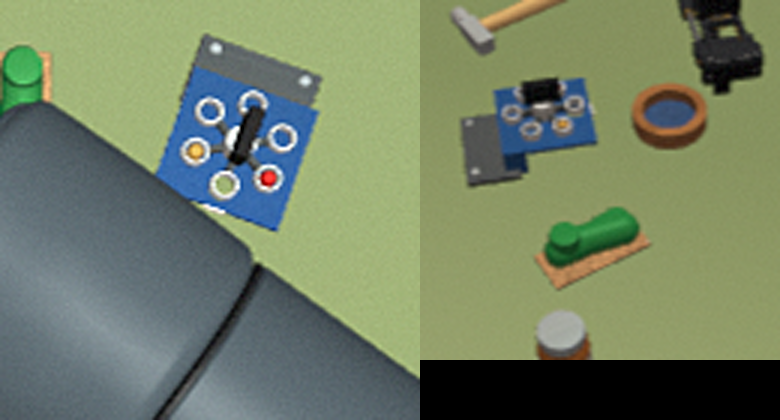

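```bash
python3 - <<'E'
from h import *
c,im,f=cam("scene")
for u,v in((670,110),(670,113)): print(px2w(c,f,(u-420+.5)/3-.5+230,(v+.5)/3-.5+130,.028))
E
```

```text
[ 0.46655363 -0.17280548  0.028     ]
[ 0.46940129 -0.16795928  0.028     ]
```

The scene view shows the dish flat at about (0.467,-0.175), as expected, with the fingers behind it. I'll lower and push.

Emit:
step_arm(steps=[[0,0.009,0.08,0,0,0,-0.2],[0,0.009,0.16,0,0,0,-0.2],[0,0.009,0.208,0,0,0,-0.2],[0,0.009,0.208,0,0,0,-0.2],[-0.03,0.009,0.208,0,0,0,-0.2],[-0.06,0.009,0.208,0,0,0,-0.2],[-0.09,0.009,0.208,0,0,0,-0.2],[-0.12,0.009,0.208,0,0,0,-0.2]])

```text
time_s: 8.03
position: [0.4425, -0.1673, 0.036]
tcp_rot: [[-0.943, 0.333, 0.001], [0.333, 0.943, -0.001], [-0.001, -0.0, -1.0]]
force: [-1.3, 0.6, -0.7]
opening: 0.6
grasp_force: 0.8
```

Emit:
step_arm(steps=[[-0.04,0,0,0,0,0,-0.2],[-0.08,0,0,0,0,0,-0.2],[-0.12,0,0,0,0,0,-0.2],[-0.16,0,0,0,0,0,-0.2],[-0.2,0,0,0,0,0,-0.2],[-0.23,0,0,0,0,0,-0.2],[-0.25,0,0,0,0,0,-0.2],[-0.25,0,0,0,0,0,-0.2]])

```text
time_s: 8.7
position: [0.5137, -0.1926, 0.0358]
tcp_rot: [[-0.943, 0.333, 0.003], [0.333, 0.943, -0.002], [-0.003, -0.001, -1.0]]
force: [0.5, 0.5, 0.3]
opening: 0.602
grasp_force: 0.0
```

Emit:
step_arm(steps=[[-0.02,0,0,0,0,0,-0.2],[-0.04,0,0,0,0,0,-0.2],[-0.055,0,0,0,0,0,-0.2],[-0.065,0,0,0,0,0,-0.2],[-0.073,0,0,0,0,0,-0.2],[-0.073,0,0,0,0,0,-0.2]])

```text
time_s: 9.2
position: [0.5317, -0.1986, 0.0352]
tcp_rot: [[-0.943, 0.333, -0.002], [0.333, 0.943, 0.001], [0.002, 0.0, -1.0]]
force: [-3.9, 2.8, 3.4]
opening: 0.598
grasp_force: 2.5
```

```bash
python3 - <<'E'
from h import *
print(read_state()["position"])
c,im,f=cam("top"); c2,i2,f2=cam("scene")
hp=[.5838,-.2177,.051]; print(w2px(c,f,hp),w2px(c2,f2,hp))
a=cv2.resize(im[130:210,380:460],(400,400),interpolation=cv2.INTER_CUBIC)
b=cv2.resize(i2[140:220,240:320],(400,400),interpolation=cv2.INTER_CUBIC)
save(np.hstack([a,b]),"g1.png")
E
```

```text
[ 0.53172918 -0.19858796  0.03523155]
(np.float64(413.6587509105636), np.float64(182.31597936254096)) (np.float64(280.8761766118008), np.float64(166.23901314652193))
```

View pics/g1.png

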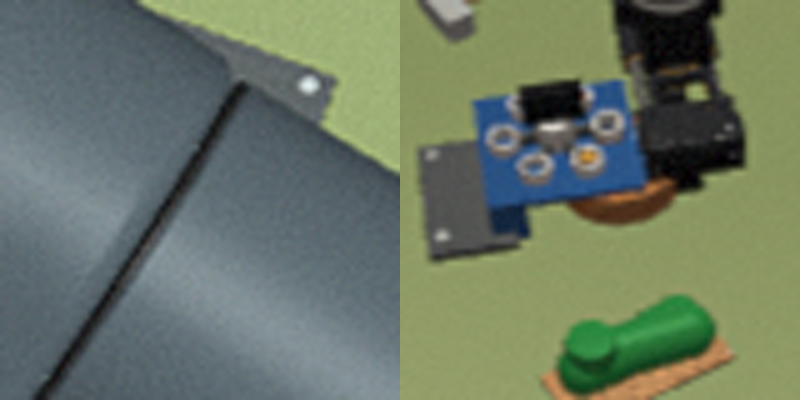

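The brass stud's tube and the dish's protruding front edge (620,205 in the right half) look right. I'll back off and clear the top view to check the placing.

Emit:
step_arm(steps=[[0.05,0,0,0,0,0,-0.2],[0.15,0,0,0,0,0,-0.2],[0.25,0,-0.05,0,0,0,-0.2],[0.3,0,-0.18,0,0,0,-0.2],[0.27,-0.1,-0.3,0,0,0,-0.2],[0.23,-0.23,-0.38,0,0,0,-0.2],[0.2,-0.36,-0.42,0,0,0,-0.2],[0.17,-0.48,-0.46,0,0,0,-0.2]])

```text
time_s: 9.97
position: [0.4388, -0.3128, 0.173]
tcp_rot: [[-0.943, 0.333, 0.006], [0.333, 0.943, -0.006], [-0.007, -0.004, -1.0]]
force: [0.4, -1.0, -0.5]
opening: 0.599
grasp_force: 0.0
```

Emit:
step_arm(steps=[[-0.03,-0.13,0,0,0,0,-0.2],[-0.06,-0.26,0,0,0,0,-0.2],[-0.06,-0.26,0,0,0,0,-0.2]])

```text
time_s: 10.22
position: [0.4297, -0.4003, 0.1722]
tcp_rot: [[-0.941, 0.339, 0.008], [0.338, 0.941, -0.014], [-0.012, -0.011, -1.0]]
force: [0.6, -0.4, 0.6]
opening: 0.6
grasp_force: 0.0
```

```bash
python3 - <<'E'
from h import *
s=read_state();print(s["position"],s["force"])
c,im,f=cam("top"); c2,i2,f2=cam("scene")
for r in (0,): 
  pts=[w2px(c,f,[.5838+.05*np.cos(t),-.2177+.05*np.sin(t),.028]) for t in np.linspace(0,6.28,60)]
a=cv2.resize(im[130:210,380:460],(480,480),interpolation=cv2.INTER_CUBIC)
for u,v in pts: cv2.circle(a,(int((u-380+.5)*6),int((v-130+.5)*6)),1,(255,255,0),-1)
b=cv2.resize(i2[140:220,260:310],(300,480),interpolation=cv2.INTER_CUBIC)
save(np.hstack([a,b]),"g2.png")
E
```

```text
[ 0.42970807 -0.40030537  0.17221877] [ 0.59991622 -0.43563457  0.55564533]
```

View pics/g2.png

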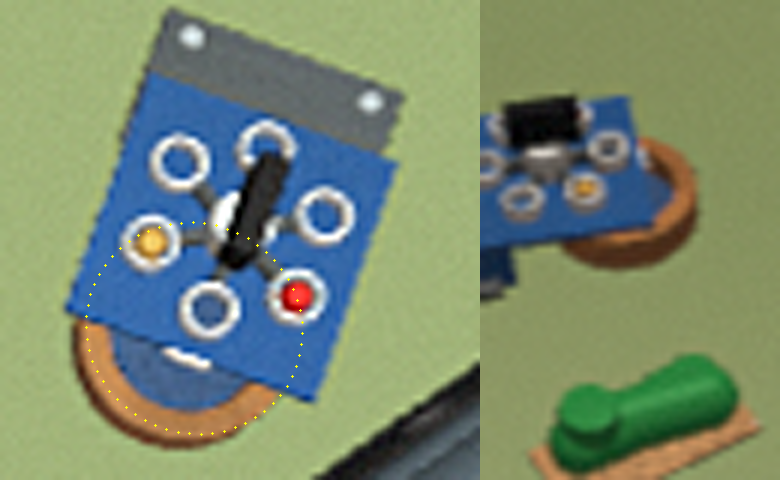

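The dish sits under the hole, about 5 mm to the +y side of ideal, which is well within 18 mm. Blue cup lining is visible through the empty tube. Next is the knob.

Emit:
step_arm(steps=[[-0.06,0.1,-0.05,0,0,0,-0.2],[-0.12,0.22,-0.05,0,0,0,-0.2],[-0.18,0.33,-0.05,0,0,0,-0.2],[-0.24,0.44,-0.05,0,0,0,-0.2],[-0.31,0.55,-0.05,0,0,0,-0.2],[-0.37,0.66,-0.05,0,0,0,-0.2],[-0.416,0.744,-0.05,0,0,0,-0.2],[-0.416,0.744,-0.05,0,0,0,-0.2]])

```text
time_s: 10.98
position: [0.6244, -0.2143, 0.1853]
tcp_rot: [[-0.945, 0.327, 0.004], [0.327, 0.945, 0.001], [-0.004, 0.002, -1.0]]
force: [0.9, -0.3, 0.5]
opening: 0.601
grasp_force: 0.0
```

Emit:
step_arm(steps=[[0,0,0,0,0,0,-0.2],[0,0,0,0,0,0,-0.2]])

```text
time_s: 11.15
position: [0.6197, -0.2193, 0.185]
tcp_rot: [[-0.943, 0.332, -0.001], [0.332, 0.943, 0.0], [0.001, -0.0, -1.0]]
force: [-0.0, 0.2, 0.2]
opening: 0.598
grasp_force: 0.0
```

```bash
python3 - <<'E'
from h import *
s=read_state();R=np.array(s["tcp_rot"]);print(s["position"],s["joint_positions"])
d=np.array([.6215,-.231,.104])-s["position"]; print(R.T@d/.3, np.degrees(np.arctan2(R[1,1],R[0,1])))
E
```

```text
[ 0.61972031 -0.21926271  0.18497098] [-2.91958763e+01  3.67195765e+01  8.03960533e+01 -2.50867481e-02
  6.29378934e+01 -9.98071259e+01]
[-0.01884361 -0.0348791   0.26989264] 70.62267968588135
```

Turning +60° from here would take joint 6 to about -161°, too close to its limit. I'll use the half-turned grasp instead, rotating +180° at this height.

Emit:
step_arm(steps=[[0,0,0,0,0,0.15,-0.2],[0,0,0,0,0,0.3,-0.2],[0,0,0,0,0,0.45,-0.2],[0,0,0,0,0,0.6,-0.2],[0,0,0,0,0,0.75,-0.2],[0,0,0,0,0,0.9,-0.2],[0,0,0,0,0,1,-0.2]])

```text
time_s: 11.73
position: [0.6188, -0.2216, 0.1854]
tcp_rot: [[-0.424, 0.906, -0.001], [0.906, 0.424, 0.0], [0.0, -0.0, -1.0]]
force: [-0.2, -0.3, 0.7]
opening: 0.595
grasp_force: 0.0
```

Emit:
step_arm(steps=[[0,0,0,0,0,0.15,-0.2],[0,0,0,0,0,0.3,-0.2],[0,0,0,0,0,0.45,-0.2],[0,0,0,0,0,0.6,-0.2],[0,0,0,0,0,0.75,-0.2],[0,0,0,0,0,0.9,-0.2],[0,0,0,0,0,1,-0.2]])

```text
time_s: 12.32
position: [0.6188, -0.2216, 0.1854]
tcp_rot: [[0.341, 0.94, -0.001], [0.94, -0.341, 0.0], [-0.0, -0.001, -1.0]]
force: [0.7, 0.1, -0.1]
opening: 0.601
grasp_force: 0.0
```

Emit:
step_arm(steps=[[0,0,0,0,0,0.15,-0.2],[0,0,0,0,0,0.3,-0.2],[0,0,0,0,0,0.45,-0.2],[0,0,0,0,0,0.6,-0.2],[0,0,0,0,0,0.75,-0.2],[0,0,0,0,0,0.9,-0.2],[0,0,0,0,0,1,-0.2]])

```text
time_s: 12.9
position: [0.6188, -0.2216, 0.1854]
tcp_rot: [[0.906, 0.424, -0.001], [0.424, -0.906, 0.0], [-0.0, -0.0, -1.0]]
force: [-0.1, -1.0, 0.8]
opening: 0.597
grasp_force: 0.0
```

Emit:
step_arm(steps=[[0,0,0,0,0,0.15,-0.2],[0,0,0,0,0,0.3,-0.2],[0,0,0,0,0,0.45,-0.2],[0,0,0,0,0,0.6,-0.2],[0,0,0,0,0,0.75,-0.2],[0,0,0,0,0,0.9,-0.2],[0,0,0,0,0,1,-0.2],[0,0,0,0,0,1,-0.2]])

```text
time_s: 13.57
position: [0.6189, -0.2216, 0.1854]
tcp_rot: [[0.942, -0.337, -0.001], [-0.337, -0.942, 0.0], [-0.001, 0.0, -1.0]]
force: [0.2, -0.0, 0.2]
opening: 0.597
grasp_force: 0.0
```

```bash
python3 - <<'E'
from h import *
s=read_state();R=np.array(s["tcp_rot"]);print(s["position"],s["joint_positions"])
d=np.array([.6215,-.231,.104])-s["position"]; print(R.T@d/.3, np.degrees(np.arctan2(R[1,1],R[0,1])))
E
```

```text
[ 0.61892053 -0.22156082  0.18537802] [-2.94120205e+01  3.66841266e+01  8.03948703e+01 -1.38764825e-02
  6.29496808e+01  8.02677065e+01]
[0.01883262 0.02669791 0.27125356] -109.67341125753883
```

Emit:
step_arm(steps=[[0.019,0.027,0,0,0,0,-0.2],[0.019,0.027,0.06,0,0,0,-0.2],[0.019,0.027,0.13,0,0,0,-0.2],[0.019,0.027,0.19,0,0,0,-0.2],[0.019,0.027,0.24,0,0,0,-0.2],[0.019,0.027,0.27,0,0,0,-0.2],[0.019,0.027,0.27,0,0,0,0.3],[0.019,0.027,0.27,0,0,0,1]])

```text
time_s: 14.23
position: [0.6227, -0.2306, 0.1042]
tcp_rot: [[0.943, -0.333, -0.0], [-0.333, -0.943, 0.0], [-0.0, 0.0, -1.0]]
force: [0.6, -0.7, 0.8]
opening: 0.519
grasp_force: 0.0
```

Emit:
step_arm(steps=[[0,0,0,0,0,0,1],[0,0,0,0,0,0,1],[0,0,0,0,0,0,1],[0,0,0,0,0,0,1],[0,0,0,0,0,0,1],[0,0,0,0,0,0,1],[0,0,0,0,0,0,1]])

```text
time_s: 14.82
position: [0.6227, -0.232, 0.1053]
tcp_rot: [[0.943, -0.333, 0.0], [-0.333, -0.943, -0.004], [0.001, 0.003, -1.0]]
force: [-2.8, -5.1, 1.9]
opening: 0.159
grasp_force: 30.0
```

Emit:
step_arm(steps=[[0,0,0,0,0,-0.08,1],[0,0,0,0,0,-0.18,1],[0,0,0,0,0,-0.28,1],[0,0,0,0,0,-0.38,1],[0,0,0,0,0,-0.48,1],[0,0,0,0,0,-0.58,1],[0,0,0,0,0,-0.667,1],[0,0,0,0,0,-0.667,1]])

```text
time_s: 15.48
position: [0.6227, -0.2315, 0.1053]
tcp_rot: [[0.983, 0.185, 0.0], [0.185, -0.983, -0.003], [-0.0, 0.003, -1.0]]
force: [-3.2, -4.9, 3.1]
opening: 0.162
grasp_force: 30.0
```

Emit:
step_arm(steps=[[0,0,0,0,0,-0.08,1],[0,0,0,0,0,-0.18,1],[0,0,0,0,0,-0.28,1],[0,0,0,0,0,-0.38,1],[0,0,0,0,0,-0.48,1],[0,0,0,0,0,-0.58,1],[0,0,0,0,0,-0.667,1],[0,0,0,0,0,-0.667,1]])

```text
time_s: 16.15
position: [0.6225, -0.2311, 0.1053]
tcp_rot: [[0.76, 0.65, -0.0], [0.65, -0.76, -0.002], [-0.002, 0.001, -1.0]]
force: [-3.9, -3.8, 4.1]
opening: 0.155
grasp_force: 30.0
```

Emit:
step_arm(steps=[[0,0,0,0,0,0,1],[0,0,0,0,0,0,1],[0,0,0,0,0,0,1],[0,0,0,0,0,0,-0.2],[0,0,0,0,0,0,-0.2],[0,0,0,0,0,0,-0.2],[0,0,0,0,0,0,-0.2],[0,0,0,0,0,0,-0.2]])

```text
time_s: 16.82
position: [0.6229, -0.2295, 0.1042]
tcp_rot: [[0.76, 0.65, -0.0], [0.65, -0.76, 0.001], [0.0, -0.001, -1.0]]
force: [-0.6, -0.3, 0.1]
opening: 0.451
grasp_force: 0.0
```

Emit:
step_arm(steps=[[0,0,0,0,0,0,-0.2],[0,0,-0.05,0,0,0,-0.2],[0,0,-0.15,0,0,0,-0.2],[0,0,-0.25,0,0,0,-0.2],[0,0,-0.35,0,0,0,-0.2],[0,0,-0.45,0,0,0,-0.2],[0,0,-0.5,0,0,0,-0.2]])

```text
time_s: 17.4
position: [0.6244, -0.2306, 0.2589]
tcp_rot: [[0.76, 0.65, 0.006], [0.65, -0.76, -0.003], [0.002, 0.006, -1.0]]
force: [0.9, -1.0, 0.4]
opening: 0.601
grasp_force: 0.0
```

Emit:
step_arm(steps=[[-0.1,0,0,0,0,0,-0.2],[-0.22,0.01,0,0,0,0,-0.2],[-0.34,0.01,0,0,0,0,-0.2],[-0.46,0.02,0,0,0,0,-0.2],[-0.58,0.02,0,0,0,0,-0.2],[-0.7,0.02,0,0,0,0,-0.2],[-0.82,0.02,0,0,0,0,-0.2],[-0.85,0.02,0,0,0,0,-0.2]])

```text
time_s: 18.07
position: [0.4295, -0.4035, 0.2545]
tcp_rot: [[0.763, 0.647, -0.002], [0.647, -0.763, -0.001], [-0.002, 0.0, -1.0]]
force: [1.0, -0.6, 0.3]
opening: 0.602
grasp_force: 0.0
```

```bash
python3 - <<'E'
from h import *
c,im,f=cam("top"); c2,i2,f2=cam("scene")
pts=[w2px(c,f,[.5838+.05*np.cos(t),-.2177+.05*np.sin(t),.028]) for t in np.linspace(0,6.28,60)]
a=cv2.resize(im[130:210,380:460],(480,480),interpolation=cv2.INTER_CUBIC)
for u,v in pts: cv2.circle(a,(int((u-380+.5)*6),int((v-130+.5)*6)),1,(255,255,0),-1)
b=cv2.resize(i2[140:220,260:310],(300,480),interpolation=cv2.INTER_CUBIC)
save(np.hstack([a,b]),"g3.png")
E
```

```text
(no output)
```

View pics/g3.png

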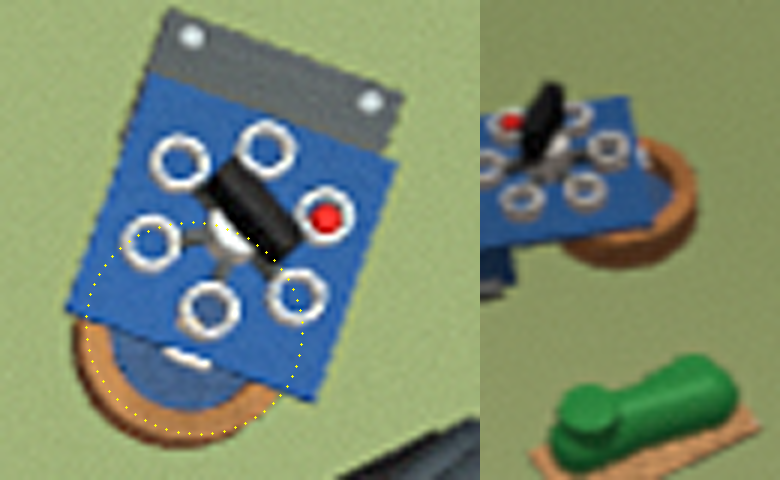

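The wheel has turned 60°. The red stud is still in its tube at (325,218), no tube shows brass any more, and the dish hasn't moved. The brass stud has dropped into the cup out of sight under the deck.

```bash
python3 -c "
from rig import *
print(hand_in())"
```

```text
the job is handed in; nothing more can be done
None
```

I handed the job in at about 18 s: the dish is under the drop hole (about 5 mm off centre), the wheel is turned 60° so the brass stud has left its tube, and the red stud is still in the wheel. I couldn't see the brass stud in the cup because the deck hides it, and the hand-in returned no verdict.

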